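Pull apart a nest of sample cups and sort them into size rows

TASK

Pull apart the three nested white sample cups and stand each one upright, flat on the floor of the grey tray that already holds a cup of the same size. Set the cups down rather than dropping them; leave the cups already in the trays standing where they are, and leave the other things on the table alone.

Things in the scene. Friction and masses are not known exactly. Their poses are not given: they have to be found in the camera images.
- tall_cup: the tall cup of the nested set: straight-sided round open cup of plain white plastic, outside diameter 42 mm, height 125 mm, wall 2.5 mm, bottom 4 mm thick; loose, 25 to 70 g. Origin: centre of its underside; z up out of its mouth. At the start it stands inside the middle cup, on its bottom, and stands 39 mm proud of the middle cup's rim; about 3 mm of play all round.
- middle_cup: the middle cup of the nested set: straight-sided round open cup of plain white plastic, outside diameter 54 mm, height 90 mm, wall 2.5 mm, bottom 4 mm thick; loose, 25 to 70 g. Origin: centre of its underside; z up out of its mouth. At the start it stands inside the wide cup, on its bottom, and stands 42 mm proud of the wide cup's rim; about 3 mm of play all round.
- wide_cup: the wide cup of the nested set: straight-sided round open cup of plain white plastic, outside diameter 66 mm, height 52 mm, wall 2.5 mm, bottom 4 mm thick; loose, 25 to 70 g. Origin: centre of its underside; z up out of its mouth. At the start it stands on the flat cork board, the outermost of the nest.
- row_tall: the cup that already stands in the row for tall cups, the same as tall_cup (42 mm across, 125 mm high), loose; it stands in the far half of its tray, 45 to 70 mm from the tray's middle. Origin: centre of its underside.
- tray_tall: the row for tall cups: a shallow grey tray fixed to the table, 230 mm long (its x axis, roughly away from the robot) by 96 mm wide (its y axis), floor 4 mm thick, lip all round 4 mm thick with its top 10 mm above the table; the same as the other two trays and told apart only by the tall cup that stands in its far half; its near half is free. Origin: centre of its underside, on the table.
- row_middle: the cup that already stands in the row for middle cups, the same as middle_cup (54 mm across, 90 mm high), loose; it stands in the far half of its tray, 45 to 70 mm from the tray's middle. Origin: centre of its underside.
- tray_middle: the row for middle cups: a shallow grey tray fixed to the table, 230 mm long (its x axis, roughly away from the robot) by 96 mm wide (its y axis), floor 4 mm thick, lip all round 4 mm thick with its top 10 mm above the table; the same as the other two trays and told apart only by the middle cup that stands in its far half; its near half is free. Origin: centre of its underside, on the table.
- row_wide: the cup that already stands in the row for wide cups, the same as wide_cup (66 mm across, 52 mm high), loose; it stands in the far half of its tray, 45 to 70 mm from the tray's middle. Origin: centre of its underside.
- tray_wide: the row for wide cups: a shallow grey tray fixed to the table, 230 mm long (its x axis, roughly away from the robot) by 96 mm wide (its y axis), floor 4 mm thick, lip all round 4 mm thick with its top 10 mm above the table; the same as the other two trays and told apart only by the wide cup that stands in its far half; its near half is free. Origin: centre of its underside, on the table.
- board: flat cork board on which the nest stands, fixed, 200 x 110 x 4 mm. Origin: centre of its underside. Board and trays lie side by side, about 160 mm apart, in any order.
- reagent_bottle: bystander: amber bottle with a black cap, 60 mm across, 130 mm high, left of the work. Origin: centre of its underside.
- powder_jar: bystander: white jar with a black cap, 60 mm across, 75 mm high, right of the work. Origin: centre of its underside.
- slide_box: bystander: cardboard box, 60 x 110 x 35 mm, beyond the trays. Origin: centre of its underside.
- petri_dish: bystander: shallow white dish, 100 mm across, 16 mm high, beyond the trays. Origin: centre of its underside.
Things that resemble listed ones, but are neither listed nor needed, are in the scene too. Leave any orange look-alike of the tray_wide alone.

How it is judged (in metres and radians):
At the end, for the whole second after the job is handed in: Each of the six cups stands upright (within 0.08 rad), at rest, flat on the floor of its own size's tray: underside 2 to 7.5 mm above the table, centre within 100 mm of the tray's middle lengthwise and 30 mm crosswise (x of tall_cup in the frame of tray_tall between -0.1 and 0.1 m and y of tall_cup in the frame of tray_tall between -0.03 and 0.03 m and z of tall_cup in the frame of tray_tall between 0.002 and 0.0075 m and angle between each of tall_cup, row_tall, middle_cup, row_middle, wide_cup, row_wide's own z axis and vertical below 0.08 rad and linear speed of each of tall_cup, row_tall, middle_cup, row_middle, wide_cup, row_wide below 0.02 m/s and x of row_tall in the frame of tray_tall between -0.1 and 0.1 m and y of row_tall in the frame of tray_tall between -0.03 and 0.03 m and z of row_tall in the frame of tray_tall between 0.002 and 0.0075 m and x of middle_cup in the frame of tray_middle between -0.1 and 0.1 m and y of middle_cup in the frame of tray_middle between -0.03 and 0.03 m and z of middle_cup in the frame of tray_middle between 0.002 and 0.0075 m and x of row_middle in the frame of tray_middle between -0.1 and 0.1 m and y of row_middle in the frame of tray_middle between -0.03 and 0.03 m and z of row_middle in the frame of tray_middle between 0.002 and 0.0075 m and x of wide_cup in the frame of tray_wide between -0.1 and 0.1 m and y of wide_cup in the frame of tray_wide between -0.03 and 0.03 m and z of wide_cup in the frame of tray_wide between 0.002 and 0.0075 m and x of row_wide in the frame of tray_wide between -0.1 and 0.1 m and y of row_wide in the frame of tray_wide between -0.03 and 0.03 m and z of row_wide in the frame of tray_wide between 0.002 and 0.0075 m); the robot touches nothing.
It fails at once if a cup of the nest is dropped (falls free by more than about 25 mm) ((contact force between tall_cup and anything else below 0.02 N and linear speed of tall_cup above 0.7 m/s) or (contact force between middle_cup and anything else below 0.02 N and linear speed of middle_cup above 0.7 m/s) or (contact force between wide_cup and anything else below 0.02 N and linear speed of wide_cup above 0.7 m/s)).
It fails at once if a cup already in its row is knocked over or pushed more than 40 mm ((angle between row_tall's own z axis and vertical above 0.4 rad or distance of row_tall from where it was at the start of the episode above 0.04 m) or (angle between row_middle's own z axis and vertical above 0.4 rad or distance of row_middle from where it was at the start of the episode above 0.04 m) or (angle between row_wide's own z axis and vertical above 0.4 rad or distance of row_wide from where it was at the start of the episode above 0.04 m)).
It fails at once if a bystander (bottle, jar, box, dish) is moved more than 40 mm or tipped ((distance of reagent_bottle from where it was at the start of the episode above 0.04 m or angle between reagent_bottle's own z axis and vertical above 0.4 rad) or (distance of powder_jar from where it was at the start of the episode above 0.04 m or angle between powder_jar's own z axis and vertical above 0.4 rad) or (distance of slide_box from where it was at the start of the episode above 0.04 m or angle between slide_box's own z axis and vertical above 0.4 rad) or (distance of petri_dish from where it was at the start of the episode above 0.04 m or angle between petri_dish's own z axis and vertical above 0.4 rad)).
It also fails if it takes over 72 s, if anything falls off the work surface, if the arm or the gripper's body presses on something with over 40 N, if the wrist force passes 120 N, or if a joint passes its speed limit or range.

ROBOT

A 7-joint arm with a two-finger parallel gripper is mounted at the origin on the work surface. World frame = base frame: x ahead of the robot, y to its left, z up, the work surface at z = 0. Lengths are in m, angles in degrees, forces in N, time in s.
With the tool pointing down it reaches from about 0.425 to 0.875 m from the base axis. Payload 4.7 kg.
Tool frame: the origin (TCP) lies midway between the tips of the shut fingers; the grasp point (between the pads) lies 19 mm behind it; z points along the fingers, x is the direction in which the jaws open and shut, and the axes are right-handed (so a half turn about z gives the same grasp; the last joint's range is limited). The gripper opens to 87 mm and grips with 3 to 60 N. Pads are 19 mm wide; open, the fingers measure 117 mm over their backs; the gripper's body (75 mm by 190 mm) begins 51 mm behind the grasp point.
Start: joints at [74.834, 18.392, -4.016, 83.108, 1.295, 78.541, -3.26], TCP at [0.179, -0.625, 0.223] pointing down, gripper open.
Joint ranges: [-163.93, 163.93], [-17.29, 119.83], [-79.2, 71.16], [3.27, 140.29], [-89.18, 269.18], [5.43, 117.66], [-154.24, 154.24]. Speed limits (degrees/s): [147.25, 147.25, 180, 180, 180, 180, 180].

INTERFACE

Orientations are given as [roll, pitch, yaw] about the fixed x, y, z axes, in that order (R = Rz(yaw) Ry(pitch) Rx(roll)).
In Python, from cell import env gives the robot as it stands.
- The arm moves only by the tool carry_out, never from a script. Its argument "plan" is a list of rows, each an object with "grip": the closure, from 0 (fully open) to 1 (shut); "dp": the shift along the tool's x, y, z in m, a list of three; "rotation": the turn, a rotation vector about the tool's x, y, z in degrees, a list of three. In form: [{"grip": grip, "dp": [dx, dy, dz], "rotation": [wx, wy, wz]}, ...]. A call has 1 to 8 rows; each row shifts and turns the pose as measured when the row begins, along the tool's axes as they then stand; what a row does not reach is not made up. A row lasts 1/12 s, in which the tool goes at most 41.7 mm and 7.16 degrees, less where a joint would pass 70% of its speed; a pose out of reach is approached as far as the arm can. A call is refused whole if a number of a shift passes 0.0417 or a number of a turn 7.16, either way. A call with a gripper value outside its range is refused whole. The fingers move at their own pace and stop on an object; "force" is the grip in N (left out, the last holds). Time passes only in rows, so rows that do not move let the fingers close. It gives the time, the measured TCP pose, the force and the opening at its end, in the units of the state.
- env.get_obs(): the state, without advancing time (a new reading comes with each control period).
- env.read_camera(name): name is "scene" or "side" or "wrist"; returns the picture (480x640x3 uint8, red, green, blue); there is no depth.
- env.camera_params(name): a dict with "fx", "fy", "cx", "cy" (pixels), "R" (3x3) and "t" (3): a world point X has camera coordinates R X + t. Camera axes: x right, y down, z forward; pixel columns grow to the right and rows downward; lengths in m; the calibration is good to about 2 mm. A picture is of the moment at which its call begins: read the wrist's pose just before it. camera_params takes no time and is no camera call; for the wrist camera it gives the pose at the moment of the call.
- env.sign_off(): hands the job in, once; it reports no verdict.
The state is a dict: "time_s": time; "qpos": joint angles; "joint_velocities": joint speeds; "effort": joint torques, N m; "tool_pos": TCP position; "tool_rot": TCP orientation; "force": force on the tool from outside, world axes, zero at the start; "wrist_torque": the same for the moment, N m; "grip_width": finger opening in m.
Only numpy, scipy, OpenCV 4.12 (cv2) and the standard library are available. Lean on these libraries where they do the work, as an engineer would, in place of code of your own. Each camera call takes 0.05 s, during which the arm holds its last target. There are 200 camera calls.

## Working session

There is one attempt and no reset: what is moved stays moved. The work goes in short steps, Python scripts to look and compute and a tool call to move; the robot and the scene stay as the last step left them, time stands still between calls to the robot, and variables do not carry over. Pictures are saved under pics/ and viewed, about 8 in all and at most 12, crops included, and the job is handed in when it is done.

Besides the shell and the picture viewer there is one more tool, called after "Emit:" by a JSON object that holds its "name" and its "arguments". carry_out: Moves the arm, as the interface text tells. Its arguments: {"type":"object","properties":{"plan":{"type":"array","items":{"type":"object","properties":{"grip":{"type":"number"},"dp":{"type":"array","items":{"type":"number"}},"rotation":{"type":"array","items":{"type":"number"}}}}},"force":{"type":"number"}},"required":["plan"]}

```bash
mkdir -p pics; ls; cat > h.py <<'E'
from cell import env
import numpy as np, cv2
def snap(n,f):
    p=env.camera_params(n); im=env.read_camera(n); cv2.imwrite(f'pics/{f}.png',im[:,:,::-1]); return im,p
def ray(p,u,v,z):
    R=np.array(p['R']);t=np.array(p['t']);c=-R.T@t
    d=R.T@np.array([(u-p['cx'])/p['fx'],(v-p['cy'])/p['fy'],1]);return c+d*(z-c[2])/d[2]
def proj(p,X):
    c=np.array(p['R'])@np.array(X)+np.array(p['t']);return p['fx']*c[0]/c[2]+p['cx'],p['fy']*c[1]/c[2]+p['cy']
E
python3 - <<'E'
from h import *
for n in('scene','side'):
    im,p=snap(n,n+'0'); R=np.array(p['R']);print(n,-R.T@np.array(p['t']),R[2])
print(env.get_obs())
E
```

```text
pics
scene [1.23591658 0.63339369 1.01197293] [-0.5399615  -0.48210865 -0.68993683]
side [0.32157699 0.86315873 1.0040553 ] [ 0.12609719 -0.66727318 -0.73406131]
{'time_s': 0.1, 'qpos': array([74.83346268, 18.43297445, -4.01476697, 83.16741175,  1.29467437,
       78.54126719, -3.25843204]), 'joint_velocities': array([-0.02446696, -0.02753113, -0.05708558, -0.15851831, -0.04292975,
       -0.00677164, -0.05122947]), 'effort': array([-3.80070742e-04, -4.92570984e+01, -4.05974826e-01, -3.13397741e+01,
       -6.40125596e-02,  3.94741085e-02,  8.33781769e-05]), 'tool_pos': array([ 0.17869576, -0.62444147,  0.221596  ]), 'tool_rot': array([ 1.79994595e+02,  9.64434618e-02, -7.40231064e+01]), 'force': array([ 0.16037616, -0.87821698,  0.81062269]), 'wrist_torque': array([-0.02672068, -0.00858435, -0.01754301]), 'grip_width': 0.08724745271935844}
```

View pics/scene0.png

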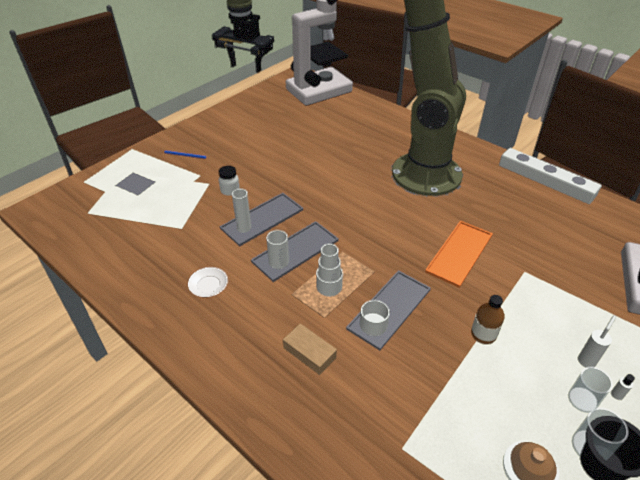

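View pics/side0.png

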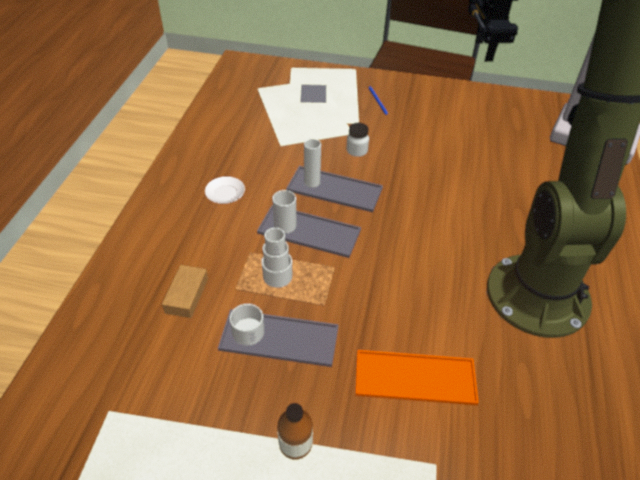

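The wanted nest stands on the cork board (scene ≈ (329,270), side ≈ (277,258)). There are several look-alikes:
- **Single cups:** the row cups at scene (241,212) tall, (277,250) middle and (374,318) wide, plus glass beakers on the white mat at (590,390).
- **Grey trays:** (260,218), (294,250) and (389,310).
- **Orange tray:** (459,252), not to be used.

I'll check these in crops.

```bash
python3 - <<'E'
import cv2
a=cv2.imread('pics/scene0.png')[180:350,215:435];cv2.imwrite('pics/c1.png',cv2.resize(a,None,fx=3.5,fy=3.5,interpolation=cv2.INTER_CUBIC))
a=cv2.imread('pics/side0.png')[130:370,215:390];cv2.imwrite('pics/c2.png',cv2.resize(a,None,fx=2.5,fy=2.5,interpolation=cv2.INTER_CUBIC))
E
```

```text
(no output)
```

View pics/c1.png

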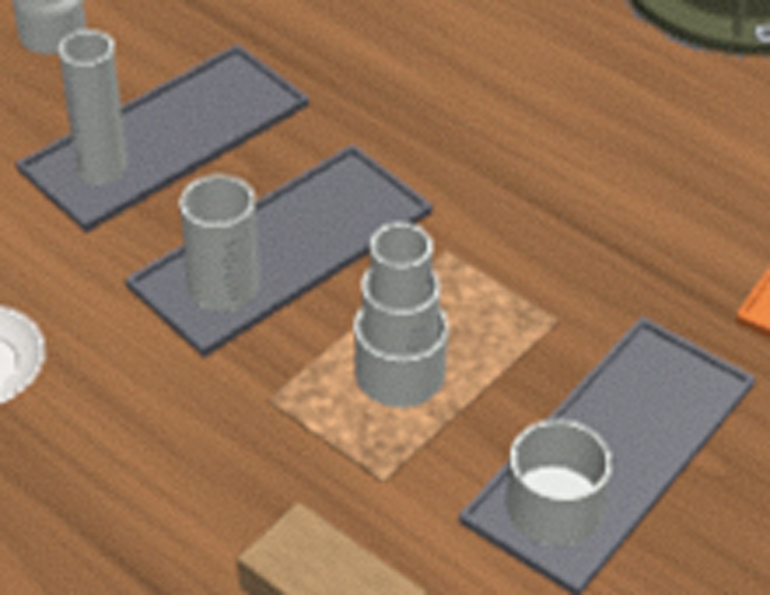

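View pics/c2.png

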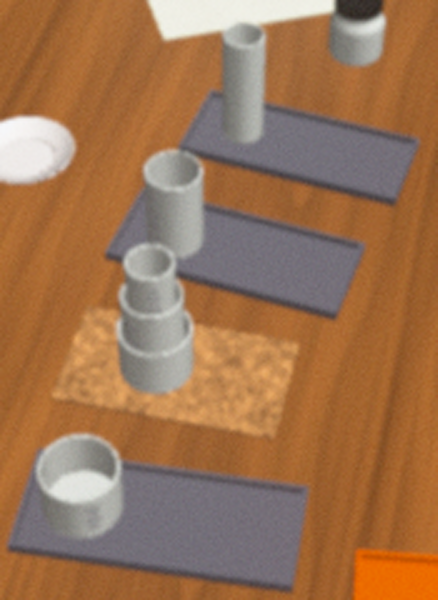

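```bash
python3 - <<'E'
from h import *
S=env.camera_params('scene');D=env.camera_params('side')
s=lambda u,v,z:ray(S,u/3.5+215-.36,v/3.5+180-.36,z)[:2]*1e3
d=lambda u,v,z:ray(D,u/2.5+215-.3,v/2.5+130-.3,z)[:2]*1e3
P={'nestT':((401,245),(149,264),.137),'nestM':((401,289),(151,297),.098),'nestW':((401,331),(155,337),.056),
'rowT':((87,49),(244,38),.129),'rowM':((217,202),(174,170),.094),'rowW':((560,463),(79,468),.056)}
np.set_printoptions(precision=0,suppress=True)
for k,(a,b,z) in P.items(): print(k,s(*a,z),d(*b,z))
for k,a,b in(('T',[(18,166),(237,47),(308,100),(86,226)],[(210,93),(417,139),(394,200),(181,150)]),
('M',[(128,283),(352,148),(432,208),(204,350)],[(136,190),(364,243),(337,316),(107,255)]),
('W',[(461,519),(644,318),(752,379),(577,588)],[(33,458),(308,488),(292,588),(9,548)])):
  for q in([s(*c,.01) for c in a],[d(*c,.01) for c in b]):
    q=np.array(q);c=q.mean(0)
    e=np.array([q[1]-q[0],q[2]-q[3]]) if q is not None else 0
    print('tray',k,c,'corners',q.ravel(),'ax',np.degrees(np.arctan2(-e[:,1],-e[:,0])))
E
```

```text
nestT [571.  79.] [569.  79.]
nestM [574.  82.] [568.  81.]
nestW [574.  83.] [564.  88.]
rowT [ 565. -243.] [ 560. -241.]
rowM [594. -76.] [589. -80.]
rowW [593. 237.] [588. 234.]
tray T [ 504. -232.] corners [ 612. -291.  386. -265.  397. -172.  622. -199.] ax [-6. -7.]
tray T [ 499. -233.] corners [ 607. -291.  382. -269.  392. -174.  615. -197.] ax [-6. -6.]
tray M [535. -70.] corners [ 643. -129.  417. -104.  427.  -10.  652.  -39.] ax [-6. -7.]
tray M [531. -72.] corners [ 644. -130.  411. -108.  420.  -11.  647.  -38.] ax [-5. -7.]
tray W [525. 236.] corners [644. 197. 413. 183. 410. 275. 636. 288.] ax [3. 3.]
tray W [523. 237.] corners [641. 202. 411. 181. 406. 276. 632. 290.] ax [5. 3.]
```

The tall, middle and wide trays are confirmed by their row cups, and the nest on the board is at about (570, 81) mm. I'll start moving by turning the tool to yaw 0.

Emit:
{"name": "carry_out", "arguments": {"plan": [{"grip":0,"dp":[0,0,-0.01],"rotation":[0,0,-7]},{"grip":0,"dp":[0,0,-0.01],"rotation":[0,0,-7]},{"grip":0,"dp":[0,0,-0.01],"rotation":[0,0,-7]},{"grip":0,"dp":[0,0,-0.01],"rotation":[0,0,-7]},{"grip":0,"dp":[0,0,-0.01],"rotation":[0,0,-7]},{"grip":0,"dp":[0,0,-0.01],"rotation":[0,0,-7]},{"grip":0,"dp":[0,0,-0.01],"rotation":[0,0,-7]},{"grip":0,"dp":[0,0,0],"rotation":[0,0,-7]}]}}

```text
time_s: 0.77
tool_pos: [0.1779, -0.6217, 0.2877]
tool_rot: [-179.3, 0.5, -16.7]
force: [-0.1, -0.1, 0.0]
grip_width: 0.087
```

Emit:
{"name": "carry_out", "arguments": {"plan": [{"grip":0,"dp":[0,0,0],"rotation":[0,0,-7]},{"grip":0,"dp":[0,0,0],"rotation":[0,0,-7]},{"grip":0,"dp":[0,0,0],"rotation":[0,0,-2]},{"grip":0,"dp":[0.0194,-0.035,0],"rotation":[0,0,0]},{"grip":0,"dp":[0.0194,-0.035,0],"rotation":[0,0,0]},{"grip":0,"dp":[0.0194,-0.035,0],"rotation":[0,0,0]},{"grip":0,"dp":[0.0194,-0.035,0],"rotation":[0,0,0]},{"grip":0,"dp":[0.0194,-0.035,0],"rotation":[0,0,0]}]}}

```text
time_s: 1.43
tool_pos: [0.2686, -0.4477, 0.2817]
tool_rot: [-178.8, 0.7, -1.0]
force: [1.1, -0.7, 0.6]
grip_width: 0.0873
```

Emit:
{"name": "carry_out", "arguments": {"plan": [{"grip":0,"dp":[0.0194,-0.035,0],"rotation":[0,0,0]},{"grip":0,"dp":[0.0194,-0.035,0],"rotation":[0,0,0]},{"grip":0,"dp":[0.0194,-0.035,0],"rotation":[0,0,0]},{"grip":0,"dp":[0.0194,-0.035,0],"rotation":[0,0,0]},{"grip":0,"dp":[0.0194,-0.035,0],"rotation":[0,0,0]},{"grip":0,"dp":[0.0194,-0.035,0],"rotation":[0,0,0]},{"grip":0,"dp":[0.0194,-0.035,0],"rotation":[0,0,0]},{"grip":0,"dp":[0.0194,-0.035,0],"rotation":[0,0,0]}]}}

```text
time_s: 2.1
tool_pos: [0.4308, -0.1562, 0.283]
tool_rot: [-178.9, 0.9, -1.1]
force: [1.7, -0.6, -0.7]
grip_width: 0.087
```

Emit:
{"name": "carry_out", "arguments": {"plan": [{"grip":0,"dp":[0.02,-0.034,0],"rotation":[0,0,0]},{"grip":0,"dp":[0.02,-0.034,0],"rotation":[0,0,0]},{"grip":0,"dp":[0.02,-0.034,0],"rotation":[0,0,0]},{"grip":0,"dp":[0.02,-0.034,0],"rotation":[0,0,0]},{"grip":0,"dp":[0.02,-0.034,0],"rotation":[0,0,0]},{"grip":0,"dp":[0.02,-0.034,0],"rotation":[0,0,0]},{"grip":0,"dp":[0.018,-0.03,0],"rotation":[0,0,0]},{"grip":0,"dp":[0,0,0],"rotation":[-1.1,0.9,-1.1]}]}}

```text
time_s: 2.77
tool_pos: [0.5781, 0.0946, 0.2828]
tool_rot: [-179.8, 0.0, 0.2]
force: [-1.2, -0.8, -0.6]
grip_width: 0.0871
```

```bash
python3 - <<'E'
from h import *
o=env.get_obs();im,p=snap('wrist','w1');print(o['tool_pos'],o['tool_rot'])
R=np.array(p['R']);print(-R.T@np.array(p['t']))
for X in((.57,.081,.137),(.57,.081,.098),(.57,.081,.056)):print(proj(p,X))
E
```

```text
[0.57812281 0.09461477 0.28277195] [-1.79807194e+02  1.86659615e-02  2.08752107e-01]
[0.57905458 0.1714167  0.44522375]
(np.float64(310.45131995975), np.float64(236.74803382903502))
(np.float64(311.53440964427284), np.float64(225.956158437762))
(np.float64(312.4732294697886), np.float64(216.60178389555816))
```

View pics/w1.png

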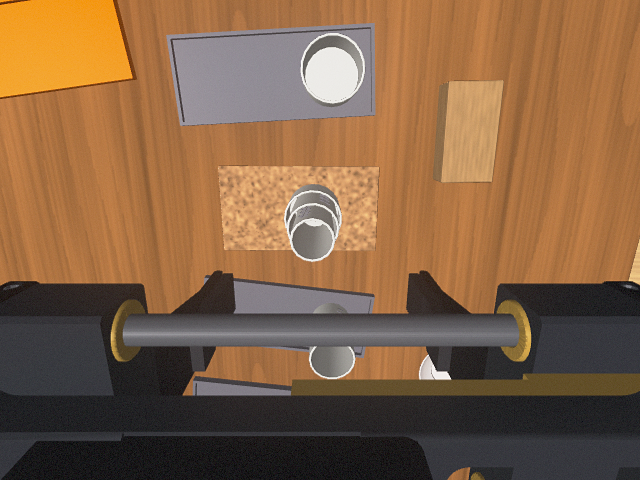

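Wrist view: tall rim centre ≈ (313,240), middle ≈ (312,226) and wide ≈ (313,217), against predictions of (310,237), (311,226) and (312,217). So the nest is at (572, 80) mm. The tray at the top holds the wide cup at (332,69). Next I go down to the tall cup.

Emit:
{"name": "carry_out", "arguments": {"plan": [{"grip":0,"dp":[-0.006,0.0145,0.01],"rotation":[0,0,0]},{"grip":0,"dp":[0,0,0.035],"rotation":[0,0,0]},{"grip":0,"dp":[0,0,0.035],"rotation":[0,0,0]},{"grip":0,"dp":[0,0,0.035],"rotation":[0,0,0]},{"grip":0,"dp":[0,0,0.02],"rotation":[0,0,0]},{"grip":0,"dp":[0,0,0],"rotation":[0,0,0]}]}}

```text
time_s: 3.32
tool_pos: [0.5688, 0.0732, 0.1446]
tool_rot: [179.6, -0.1, 0.3]
force: [-0.8, -1.2, 0.4]
grip_width: 0.0872
```

Emit:
{"name": "carry_out", "arguments": {"plan": [{"grip":0,"dp":[0.003,-0.006,0.01],"rotation":[0.4,0,0]},{"grip":0,"dp":[0,0,0.015],"rotation":[0,0,0]},{"grip":0,"dp":[0,0,0.012],"rotation":[0,0,0]},{"grip":0,"dp":[0,0,0],"rotation":[0,0,0]}]}}

```text
time_s: 3.65
tool_pos: [0.5731, 0.0757, 0.1073]
tool_rot: [179.9, -0.3, -0.0]
force: [-0.3, 1.1, 0.8]
grip_width: 0.0871
```

Emit:
{"name": "carry_out", "arguments": {"plan": [{"grip":0,"dp":[-0.001,-0.0045,0.001],"rotation":[0,0,0]},{"grip":0,"dp":[0,0,0],"rotation":[0,0,0]}]}}

```text
time_s: 3.82
tool_pos: [0.5726, 0.0806, 0.1066]
tool_rot: [179.9, -0.3, -0.1]
force: [0.1, -0.4, -0.0]
grip_width: 0.0872
```

Emit:
{"name": "carry_out", "arguments": {"plan": [{"grip":0.6,"dp":[0,0,0],"rotation":[0,0,0]},{"grip":0.6,"dp":[0,0,0],"rotation":[0,0,0]},{"grip":0.6,"dp":[0,0,0],"rotation":[0,0,0]},{"grip":0.8,"dp":[0,0,0],"rotation":[0,0,0]},{"grip":0.8,"dp":[0,0,0],"rotation":[0,0,0]},{"grip":0.8,"dp":[0,0,0],"rotation":[0,0,0]}], "force": 10}}

```text
time_s: 4.32
tool_pos: [0.5747, 0.0819, 0.1099]
tool_rot: [179.9, -0.7, 0.0]
force: [-0.2, -0.2, -0.0]
grip_width: 0.0546
```

Emit:
{"name": "carry_out", "arguments": {"plan": [{"grip":0.8,"dp":[-0.002,0.001,0.002],"rotation":[0,0.5,0]},{"grip":0.8,"dp":[0,0,0.0005],"rotation":[0,0,0]},{"grip":0.8,"dp":[0,0,0.0005],"rotation":[0,0,0]},{"grip":0.8,"dp":[0,0,0],"rotation":[0,0,0]},{"grip":0.8,"dp":[0,0,0],"rotation":[0,0,0]}]}}

```text
time_s: 4.73
tool_pos: [0.5729, 0.0808, 0.1073]
tool_rot: [179.9, -1.3, 0.0]
force: [0.1, 0.4, -0.2]
grip_width: 0.0414
```

Emit:
{"name": "carry_out", "arguments": {"plan": [{"grip":0.8,"dp":[0,0,-0.005],"rotation":[0,-0.8,0]},{"grip":0.8,"dp":[0,0,-0.012],"rotation":[0,-0.4,0]},{"grip":0.8,"dp":[0,0,-0.02],"rotation":[0,0,0]},{"grip":0.8,"dp":[0,0,-0.02],"rotation":[0,0,0]},{"grip":0.8,"dp":[0,0,-0.02],"rotation":[0,0,0]},{"grip":0.8,"dp":[0,0,-0.02],"rotation":[0,0,0]}]}}

```text
time_s: 5.23
tool_pos: [0.5684, 0.0796, 0.2008]
tool_rot: [179.9, 0.7, 0.0]
force: [0.5, -0.2, 0.5]
grip_width: 0.0417
```

Emit:
{"name": "carry_out", "arguments": {"plan": [{"grip":0.8,"dp":[0,0,-0.025],"rotation":[0,0.5,0]},{"grip":0.8,"dp":[0,0,-0.02],"rotation":[0,0,0]},{"grip":0.8,"dp":[-0.005,0.015,-0.01],"rotation":[0,0,0]},{"grip":0.8,"dp":[-0.012,0.03,0],"rotation":[0,0,0]},{"grip":0.8,"dp":[-0.015,0.035,0],"rotation":[0,0,0]},{"grip":0.8,"dp":[-0.015,0.035,0],"rotation":[0,0,0]},{"grip":0.8,"dp":[-0.015,0.035,0],"rotation":[0,0,0]},{"grip":0.8,"dp":[-0.015,0.035,0],"rotation":[0,0,0]}]}}

```text
time_s: 5.9
tool_pos: [0.4944, -0.0987, 0.2619]
tool_rot: [-179.6, -0.4, 1.3]
force: [0.2, -0.4, -0.4]
grip_width: 0.0419
```

Emit:
{"name": "carry_out", "arguments": {"plan": [{"grip":0.8,"dp":[-0.015,0.035,0],"rotation":[0,0,0]},{"grip":0.8,"dp":[-0.012,0.03,0],"rotation":[0,0,0]},{"grip":0.8,"dp":[-0.01,0.025,0],"rotation":[0,0,0]},{"grip":0.8,"dp":[0,0.01,0],"rotation":[0,0,0]},{"grip":0.8,"dp":[0,0,0],"rotation":[0,0,0]}]}}

```text
time_s: 6.32
tool_pos: [0.4514, -0.2142, 0.2603]
tool_rot: [-179.9, -0.2, 0.4]
force: [-0.1, -0.3, -1.3]
grip_width: 0.0418
```

Emit:
{"name": "carry_out", "arguments": {"plan": [{"grip":0.8,"dp":[0,0.012,0.02],"rotation":[0,0,0]},{"grip":0.8,"dp":[0,0,0.03],"rotation":[0,0,0]},{"grip":0.8,"dp":[0,0,0.03],"rotation":[0,0,0]},{"grip":0.8,"dp":[0,0,0.03],"rotation":[0,0,0]},{"grip":0.8,"dp":[0,0,0.018],"rotation":[0,0,0]},{"grip":0.8,"dp":[0,0,0],"rotation":[0,0,0]}]}}

```text
time_s: 6.82
tool_pos: [0.4582, -0.2188, 0.1295]
tool_rot: [-179.9, -0.6, 0.9]
force: [-1.6, 0.3, -0.2]
grip_width: 0.0415
```

Emit:
{"name": "carry_out", "arguments": {"plan": [{"grip":0.8,"dp":[-0.006,0.008,0.008],"rotation":[0,-0.6,-0.5]},{"grip":0.8,"dp":[0,0,0.01],"rotation":[0,0,0]},{"grip":0.8,"dp":[0,0,0.004],"rotation":[0,0,0]},{"grip":0.8,"dp":[0,0,0],"rotation":[0,0,0]}]}}

```text
time_s: 7.15
tool_pos: [0.455, -0.2243, 0.1078]
tool_rot: [-179.8, -0.1, 1.8]
force: [-1.1, 0.3, -0.0]
grip_width: 0.0415
```

Emit:
{"name": "carry_out", "arguments": {"plan": [{"grip":0.8,"dp":[0,0,0.004],"rotation":[0,0,0]},{"grip":0.8,"dp":[0,0,0.002],"rotation":[0,0,0]},{"grip":0.8,"dp":[0,0,0.001],"rotation":[0,0,0]},{"grip":0.8,"dp":[0,0,0],"rotation":[0,0,0]}]}}

```text
time_s: 7.48
tool_pos: [0.4569, -0.2249, 0.1025]
tool_rot: [-180.0, -0.3, 1.8]
force: [0.6, -0.6, 0.1]
grip_width: 0.0416
```

Emit:
{"name": "carry_out", "arguments": {"plan": [{"grip":0.8,"dp":[0,0,0.002],"rotation":[0,-0.2,0]},{"grip":0.8,"dp":[0,0,0.001],"rotation":[0,0,0]},{"grip":0.8,"dp":[0,0,0.001],"rotation":[0,0,0]},{"grip":0.8,"dp":[0,0,0],"rotation":[0,0,0]}]}}

```text
time_s: 7.82
tool_pos: [0.4578, -0.2257, 0.0997]
tool_rot: [179.9, -0.2, 1.7]
force: [0.6, -0.3, -0.2]
grip_width: 0.0416
```

Emit:
{"name": "carry_out", "arguments": {"plan": [{"grip":0.8,"dp":[0,0,0.001],"rotation":[0,0,0]},{"grip":0.8,"dp":[0,0,0.001],"rotation":[0,0,0]},{"grip":0.8,"dp":[0,0,0],"rotation":[0,0,0]}]}}

```text
time_s: 8.07
tool_pos: [0.4582, -0.2266, 0.0999]
tool_rot: [179.8, -0.2, 1.7]
force: [0.5, -0.2, -1.8]
grip_width: 0.0421
```

Emit:
{"name": "carry_out", "arguments": {"plan": [{"grip":0.8,"dp":[0,0,0.002],"rotation":[0,0,0]},{"grip":0.8,"dp":[0,0,0.002],"rotation":[0,0,0]},{"grip":0.8,"dp":[0,0,0.001],"rotation":[0,0,0]}]}}

```text
time_s: 8.32
tool_pos: [0.4588, -0.2285, 0.0989]
tool_rot: [179.5, -0.2, 1.7]
force: [-3.2, 1.1, 6.6]
grip_width: 0.0421
```

Emit:
{"name": "carry_out", "arguments": {"plan": [{"grip":0.4,"dp":[0,0,-0.0005],"rotation":[0,0,0]},{"grip":0.3,"dp":[0,0,0],"rotation":[0,0,0]},{"grip":0,"dp":[0,0,0],"rotation":[0,0,0]},{"grip":0,"dp":[0,0,0],"rotation":[0,0,0]},{"grip":0,"dp":[0,0,0],"rotation":[0,0,0]},{"grip":0,"dp":[0,0,0],"rotation":[0,0,0]}]}}

```text
time_s: 8.82
tool_pos: [0.4587, -0.2282, 0.0984]
tool_rot: [179.6, -0.2, 1.7]
force: [-0.4, -0.0, -0.3]
grip_width: 0.0737
```

Emit:
{"name": "carry_out", "arguments": {"plan": [{"grip":0,"dp":[0,0,-0.01],"rotation":[0.5,0,1.5]},{"grip":0,"dp":[0,0,-0.03],"rotation":[0,0,0]},{"grip":0,"dp":[0,0,-0.04],"rotation":[0,0,0]},{"grip":0,"dp":[0,0,-0.04],"rotation":[0,0,0]},{"grip":0,"dp":[0.014,-0.037,0],"rotation":[0,0,0]},{"grip":0,"dp":[0.014,-0.037,0],"rotation":[0,0,0]},{"grip":0,"dp":[0.014,-0.037,0],"rotation":[0,0,0]},{"grip":0,"dp":[0.014,-0.037,0],"rotation":[0,0,0]}]}}

```text
time_s: 9.48
tool_pos: [0.5144, -0.0876, 0.2291]
tool_rot: [-179.8, -0.3, -1.7]
force: [1.1, -0.4, -0.6]
grip_width: 0.0871
```

```bash
python3 - <<'E'
from h import *
im,p=snap('wrist','w2');sc,S=snap('scene','s2');sd,D=snap('side','d2')
a=cv2.resize(sc[180:350,215:435],(400,309),interpolation=2);b=cv2.resize(sd[130:370,215:390],(400,549),interpolation=2)
o=np.zeros((549,800,3),np.uint8);o[:309,:400]=a;o[:,400:]=b;o[309:549,:400]=cv2.resize(im,(320,240))[:, :].repeat(1,0)[:, :320] if 0 else cv2.resize(im,(400,240))
cv2.imwrite('pics/m2.png',o[:,:,::-1]);print(env.get_obs()['tool_pos'])
E
```

```text
[ 0.51487803 -0.08423531  0.22882552]
```

View pics/m2.png

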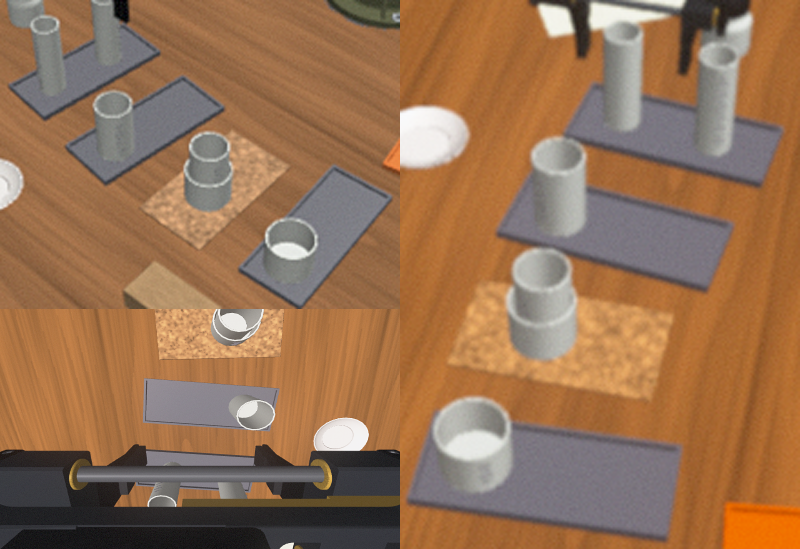

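The tall cup stands in its tray (side panel (716,100)) next to row_tall. The remaining nest is upright, with its middle rim at scene panel (209,146) and side panel (543,271). I'll measure it again.

```bash
python3 - <<'E'
from h import *
S=env.camera_params('scene');D=env.camera_params('side')
print(ray(S,209/1.818+215-.3,147/1.818+180-.3,.098),ray(D,143/2.286+215-.3,271/2.286+130-.3,.098))
print(ray(S,208/1.818+215-.3,171/1.818+180-.3,.056),ray(D,142/2.286+215-.3,307/2.286+130-.3,.056))
E
```

```text
[0.56898577 0.0793334  0.098     ] [0.56399169 0.07884805 0.098     ]
[0.57317008 0.08202893 0.056     ] [0.56444009 0.08680822 0.056     ]
```

Emit:
{"name": "carry_out", "arguments": {"plan": [{"grip":0,"dp":[0.012,-0.036,0],"rotation":[0,0,-1]},{"grip":0,"dp":[0.012,-0.036,0],"rotation":[0,0,-0.7]},{"grip":0,"dp":[0.012,-0.036,0],"rotation":[0,0,0]},{"grip":0,"dp":[0.01,-0.025,0],"rotation":[0,0,0]},{"grip":0,"dp":[0.005,-0.015,0],"rotation":[0,0,0]},{"grip":0,"dp":[0,0,0.005],"rotation":[0,0,0]}]}}

```text
time_s: 10.13
tool_pos: [0.5684, 0.0563, 0.2258]
tool_rot: [-180.0, -0.2, -0.6]
force: [-0.9, 0.7, -0.1]
grip_width: 0.0873
```

Emit:
{"name": "carry_out", "arguments": {"plan": [{"grip":0,"dp":[0.002,-0.02,0.015],"rotation":[0,0,0]},{"grip":0,"dp":[0,0,0.025],"rotation":[0,0,0]},{"grip":0,"dp":[0,0,0.03],"rotation":[0,0,0]},{"grip":0,"dp":[0,0,0.025],"rotation":[0,0,0]},{"grip":0,"dp":[0,0,0.01],"rotation":[0,0,0]},{"grip":0,"dp":[0,0,0],"rotation":[0,0,0]}]}}

```text
time_s: 10.63
tool_pos: [0.5715, 0.0631, 0.1158]
tool_rot: [179.6, -0.1, -1.5]
force: [0.4, -1.0, 0.7]
grip_width: 0.087
```

Emit:
{"name": "carry_out", "arguments": {"plan": [{"grip":0,"dp":[0,-0.016,0],"rotation":[0.4,0,-1.5]},{"grip":0,"dp":[0,-0.002,0],"rotation":[0,0,0]},{"grip":0,"dp":[0,0,0.01],"rotation":[0,0,0]},{"grip":0,"dp":[0,0,0.012],"rotation":[0,0,0]},{"grip":0,"dp":[0,0,0.012],"rotation":[0,0,0]},{"grip":0,"dp":[0,0,0.006],"rotation":[0,0,0]}]}}

```text
time_s: 11.13
tool_pos: [0.5764, 0.0795, 0.0786]
tool_rot: [180.0, -0.6, -0.1]
force: [-0.1, 0.5, 0.3]
grip_width: 0.0869
```

Emit:
{"name": "carry_out", "arguments": {"plan": [{"grip":0,"dp":[-0.005,-0.001,0.006],"rotation":[0,-0.6,0]},{"grip":0,"dp":[-0.001,0,0.005],"rotation":[0,0,0]},{"grip":0,"dp":[0,0,0.002],"rotation":[0,0,0]},{"grip":0,"dp":[0,0,0],"rotation":[0,0,0]}]}}

```text
time_s: 11.47
tool_pos: [0.5682, 0.0804, 0.0615]
tool_rot: [180.0, 0.3, -0.1]
force: [0.1, 0.3, 0.7]
grip_width: 0.0872
```

Emit:
{"name": "carry_out", "arguments": {"plan": [{"grip":0.3,"dp":[0.002,0,-0.003],"rotation":[0,0.3,0]},{"grip":0.5,"dp":[0,0,0],"rotation":[0,0,0]},{"grip":0.5,"dp":[0,0,0],"rotation":[0,0,0]},{"grip":0.7,"dp":[0,0,0],"rotation":[0,0,0]},{"grip":0.7,"dp":[0,0,0],"rotation":[0,0,0]},{"grip":0.7,"dp":[0,0,0],"rotation":[0,0,0]},{"grip":0.7,"dp":[0,0,0],"rotation":[0,0,0]}]}}

```text
time_s: 12.05
tool_pos: [0.5716, 0.0805, 0.0664]
tool_rot: [180.0, -0.2, -0.1]
force: [0.2, 0.1, -0.8]
grip_width: 0.0545
```

Emit:
{"name": "carry_out", "arguments": {"plan": [{"grip":0.7,"dp":[0,0,0],"rotation":[0,-0.2,0]},{"grip":0.7,"dp":[0,0,0],"rotation":[0,0,0]},{"grip":0.7,"dp":[0,0,0],"rotation":[0,0,0]}]}}

```text
time_s: 12.3
tool_pos: [0.5716, 0.0804, 0.0664]
tool_rot: [180.0, 0.0, -0.1]
force: [-1.1, -0.0, -0.2]
grip_width: 0.0545
```

Emit:
{"name": "carry_out", "arguments": {"plan": [{"grip":0.7,"dp":[0,0,-0.005],"rotation":[0,0,0]},{"grip":0.7,"dp":[0,0,-0.01],"rotation":[0,0,0]},{"grip":0.7,"dp":[0,0,-0.015],"rotation":[0,0,0]},{"grip":0.7,"dp":[0,0,-0.02],"rotation":[0,0,0]},{"grip":0.7,"dp":[0,0,-0.02],"rotation":[0,0,0]}]}}

```text
time_s: 12.72
tool_pos: [0.5684, 0.0801, 0.1363]
tool_rot: [180.0, 0.5, -0.1]
force: [-0.4, -0.8, -0.1]
grip_width: 0.0545
```

Emit:
{"name": "carry_out", "arguments": {"plan": [{"grip":0.7,"dp":[0,0,-0.03],"rotation":[0,0.5,0]},{"grip":0.7,"dp":[0,0,-0.03],"rotation":[0,0,0]},{"grip":0.7,"dp":[-0.01,0.012,0],"rotation":[0,0,0]},{"grip":0.7,"dp":[-0.02,0.03,0],"rotation":[0,0,0]},{"grip":0.7,"dp":[-0.02,0.033,0],"rotation":[0,0,0]},{"grip":0.7,"dp":[-0.015,0.033,0],"rotation":[0,0,0]},{"grip":0.7,"dp":[-0.01,0.02,0],"rotation":[0,0,0]},{"grip":0.7,"dp":[0,0.005,0],"rotation":[0,0,0]}]}}

```text
time_s: 13.38
tool_pos: [0.4953, -0.0498, 0.211]
tool_rot: [-179.9, -0.9, 0.7]
force: [-0.0, 0.4, -1.8]
grip_width: 0.0544
```

Emit:
{"name": "carry_out", "arguments": {"plan": [{"grip":0.7,"dp":[-0.008,0.008,0.015],"rotation":[0,-0.7,0]},{"grip":0.7,"dp":[0,0,0.025],"rotation":[0,0,0]},{"grip":0.7,"dp":[0,0,0.03],"rotation":[0,0,0]},{"grip":0.7,"dp":[0,0,0.025],"rotation":[0,0,0]},{"grip":0.7,"dp":[0,0,0.012],"rotation":[0,0,0]},{"grip":0.7,"dp":[0,0,0],"rotation":[0,0,0]}]}}

```text
time_s: 13.88
tool_pos: [0.4931, -0.0588, 0.1069]
tool_rot: [179.7, -0.9, 0.5]
force: [0.3, -0.0, 0.7]
grip_width: 0.0547
```

Emit:
{"name": "carry_out", "arguments": {"plan": [{"grip":0.7,"dp":[-0.008,0.006,0.01],"rotation":[0.3,-0.9,-0.5]},{"grip":0.7,"dp":[0,0,0.012],"rotation":[0,0,0]},{"grip":0.7,"dp":[0,0,0.01],"rotation":[0,0,0]},{"grip":0.7,"dp":[0,0,0.004],"rotation":[0,0,0]},{"grip":0.7,"dp":[0,0,0],"rotation":[0,0,0]}]}}

```text
time_s: 14.3
tool_pos: [0.4876, -0.0638, 0.0707]
tool_rot: [-180.0, -0.2, 1.2]
force: [-0.6, -1.1, -0.1]
grip_width: 0.0546
```

Emit:
{"name": "carry_out", "arguments": {"plan": [{"grip":0.7,"dp":[0,0,0.004],"rotation":[0,-0.2,0]},{"grip":0.7,"dp":[0,0,0.003],"rotation":[0,0,0]},{"grip":0.7,"dp":[0,0,0.0015],"rotation":[0,0,0]},{"grip":0.7,"dp":[0,0,0.001],"rotation":[0,0,0]}]}}

```text
time_s: 14.63
tool_pos: [0.4887, -0.0638, 0.0618]
tool_rot: [180.0, -0.0, 1.2]
force: [-4.5, 0.5, 8.5]
grip_width: 0.0545
```

Emit:
{"name": "carry_out", "arguments": {"plan": [{"grip":0.7,"dp":[0,0,0.001],"rotation":[0,0,0]},{"grip":0.7,"dp":[0,0,0.001],"rotation":[0,0,0]},{"grip":0.7,"dp":[0,0,0.001],"rotation":[0,0,0]}]}}

```text
time_s: 14.88
tool_pos: [0.4876, -0.0643, 0.061]
tool_rot: [179.8, 0.2, 1.2]
force: [-3.4, 0.2, 8.6]
grip_width: 0.0537
```

Contact at the expected height, so I release.

Emit:
{"name": "carry_out", "arguments": {"plan": [{"grip":0.3,"dp":[0,0,-0.0005],"rotation":[0,0,0]},{"grip":0.2,"dp":[0,0,0],"rotation":[0,0,0]},{"grip":0,"dp":[0,0,0],"rotation":[0,0,0]},{"grip":0,"dp":[0,0,0],"rotation":[0,0,0]},{"grip":0,"dp":[0,0,0],"rotation":[0,0,0]},{"grip":0,"dp":[0,0,0],"rotation":[0,0,0]}]}}

```text
time_s: 15.38
tool_pos: [0.489, -0.0645, 0.0627]
tool_rot: [179.7, 0.0, 1.2]
force: [-0.7, 0.6, -0.2]
grip_width: 0.084
```

Emit:
{"name": "carry_out", "arguments": {"plan": [{"grip":0,"dp":[0,0,-0.01],"rotation":[0,0,1]},{"grip":0,"dp":[0,0,-0.03],"rotation":[0,0,0]},{"grip":0,"dp":[0,0,-0.04],"rotation":[0,0,0]},{"grip":0,"dp":[0,0,-0.03],"rotation":[0,0,0]},{"grip":0,"dp":[0.018,-0.03,0],"rotation":[0,0,0]},{"grip":0,"dp":[0.02,-0.033,0],"rotation":[0,0,0]},{"grip":0,"dp":[0.02,-0.033,0],"rotation":[0,0,0]},{"grip":0,"dp":[0.015,-0.025,0],"rotation":[0,0,0]}]}}

```text
time_s: 16.05
tool_pos: [0.5637, 0.0499, 0.1823]
tool_rot: [179.4, -0.1, -1.4]
force: [0.4, -0.2, 0.0]
grip_width: 0.0869
```

```bash
python3 - <<'E'
from h import *
o=env.get_obs();im,p=snap('wrist','w3');sc,S=snap('scene','s3');sd,D=snap('side','d3')
o2=np.zeros((549,800,3),np.uint8);o2[:309,:400]=cv2.resize(sc[180:350,215:435],(400,309),interpolation=2);o2[:,400:]=cv2.resize(sd[130:370,215:390],(400,549),interpolation=2);o2[309:,:400]=cv2.resize(im[100:340,120:520],(400,240))
cv2.imwrite('pics/m3.png',o2[:,:,::-1]);print(o['tool_pos'],o['tool_rot'])
np.save('p3.npy',np.array([p['R'],np.diag(p['t']),np.diag([p['fx'],p['cx'],p['cy']])]))
u,v=proj(p,(.571,.081,.056));print('pred wide rim in panel',u-120,v-100+309)
E
```

```text
[0.56366907 0.04993219 0.18225626] [ 1.79353452e+02 -9.44350559e-02 -1.38714027e+00]
pred wide rim in panel 207.04062379804287 398.0497110421849
```

View pics/m3.png

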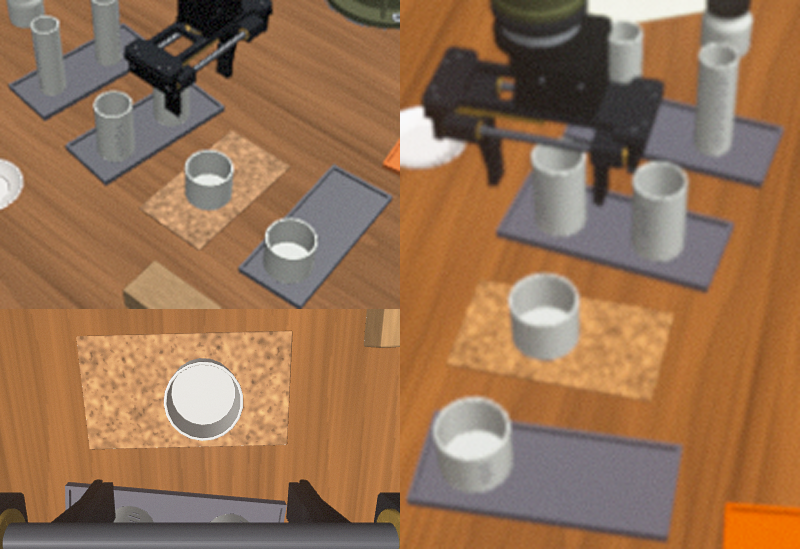

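The middle cup stands in its tray (side panel (659,212)). The wide cup remains on the board, with its rim centre in the wrist panel at (203.5,400) against a prediction of (207,398). That puts it at (568, 80) mm.

Emit:
{"name": "carry_out", "arguments": {"plan": [{"grip":0,"dp":[0.004,-0.025,0.01],"rotation":[0.6,0,-1.4]},{"grip":0,"dp":[0,-0.005,0.02],"rotation":[0,0,0]},{"grip":0,"dp":[0,0,0.025],"rotation":[0,0,0]},{"grip":0,"dp":[0,0,0.02],"rotation":[0,0,0]},{"grip":0,"dp":[0,0,0.008],"rotation":[0,0,0]},{"grip":0,"dp":[0,0,0],"rotation":[0,0,0]}]}}

```text
time_s: 16.7
tool_pos: [0.5671, 0.0737, 0.0981]
tool_rot: [179.7, -0.0, -0.2]
force: [-0.3, 0.0, 0.1]
grip_width: 0.0867
```

Emit:
{"name": "carry_out", "arguments": {"plan": [{"grip":0,"dp":[0.001,-0.006,0.005],"rotation":[0.3,0,0]},{"grip":0,"dp":[0,0,0.012],"rotation":[0,0,0]},{"grip":0,"dp":[0,0,0.01],"rotation":[0,0,0]},{"grip":0,"dp":[0,0,0.003],"rotation":[0,0,0]},{"grip":0,"dp":[0,0,0],"rotation":[0,0,0]}]}}

```text
time_s: 17.12
tool_pos: [0.5701, 0.0768, 0.0686]
tool_rot: [179.9, -0.3, -0.5]
force: [-0.2, -0.5, 0.4]
grip_width: 0.0872
```

Emit:
{"name": "carry_out", "arguments": {"plan": [{"grip":0,"dp":[-0.002,-0.003,0.005],"rotation":[0,-0.3,-0.4]},{"grip":0,"dp":[-0.001,0,0.01],"rotation":[0,0,0]},{"grip":0,"dp":[-0.001,0,0.012],"rotation":[0,0,0]},{"grip":0,"dp":[0,0,0.01],"rotation":[0,0,0]},{"grip":0,"dp":[0,0,0.003],"rotation":[0,0,0]},{"grip":0,"dp":[0,0,0],"rotation":[0,0,0]}]}}

```text
time_s: 17.62
tool_pos: [0.566, 0.0805, 0.0247]
tool_rot: [179.9, 0.0, -0.0]
force: [0.1, 1.1, -0.4]
grip_width: 0.0869
```

Emit:
{"name": "carry_out", "arguments": {"plan": [{"grip":0.3,"dp":[0.001,0,0],"rotation":[0,0,0]},{"grip":0.4,"dp":[0,0,0],"rotation":[0,0,0]},{"grip":0.5,"dp":[0,0,0],"rotation":[0,0,0]},{"grip":0.5,"dp":[0,0,0],"rotation":[0,0,0]},{"grip":0.5,"dp":[0,0,0],"rotation":[0,0,0]},{"grip":0.5,"dp":[0,0,0],"rotation":[0,0,0]},{"grip":0.5,"dp":[0,0,0],"rotation":[0,0,0]},{"grip":0.5,"dp":[0,0,0],"rotation":[0,0,0]}]}}

```text
time_s: 18.28
tool_pos: [0.568, 0.0806, 0.0256]
tool_rot: [179.9, -0.1, -0.1]
force: [-0.0, 0.1, 0.2]
grip_width: 0.0666
```

Emit:
{"name": "carry_out", "arguments": {"plan": [{"grip":0.55,"dp":[0,0,-0.005],"rotation":[0,0,0]},{"grip":0.55,"dp":[0,0,-0.015],"rotation":[0,0,0]},{"grip":0.55,"dp":[0,0,-0.025],"rotation":[0,0,0]},{"grip":0.55,"dp":[0,0,-0.03],"rotation":[0,0,0]},{"grip":0.55,"dp":[0,0,-0.03],"rotation":[0,0,0]},{"grip":0.55,"dp":[-0.01,-0.015,-0.01],"rotation":[0,0,0]},{"grip":0.55,"dp":[-0.02,-0.03,0],"rotation":[0,0,0]},{"grip":0.55,"dp":[-0.02,-0.033,0],"rotation":[0,0,0]}]}}

```text
time_s: 18.95
tool_pos: [0.522, 0.1528, 0.1524]
tool_rot: [179.9, -0.3, -0.9]
force: [-0.7, 0.9, -0.5]
grip_width: 0.0665
```

Emit:
{"name": "carry_out", "arguments": {"plan": [{"grip":0.55,"dp":[-0.02,-0.033,0],"rotation":[0,0,0]},{"grip":0.55,"dp":[-0.012,-0.022,0],"rotation":[0,0,0]},{"grip":0.55,"dp":[-0.006,-0.01,0],"rotation":[0,0,0]},{"grip":0.55,"dp":[0,0,0],"rotation":[0,0,0]}]}}

```text
time_s: 19.28
tool_pos: [0.4796, 0.2299, 0.1591]
tool_rot: [180.0, -0.7, -0.2]
force: [0.2, 0.3, -0.6]
grip_width: 0.0666
```

Emit:
{"name": "carry_out", "arguments": {"plan": [{"grip":0.55,"dp":[-0.004,-0.003,0.015],"rotation":[0,-0.7,0]},{"grip":0.55,"dp":[0,0,0.025],"rotation":[0,0,0]},{"grip":0.55,"dp":[0,0,0.03],"rotation":[0,0,0]},{"grip":0.55,"dp":[0,0,0.025],"rotation":[0,0,0]},{"grip":0.55,"dp":[0,0,0.01],"rotation":[0,0,0]},{"grip":0.55,"dp":[0,0,0],"rotation":[0,0,0]}]}}

```text
time_s: 19.78
tool_pos: [0.4821, 0.2249, 0.0486]
tool_rot: [179.7, -0.2, -0.8]
force: [0.1, 0.1, -0.1]
grip_width: 0.0666
```

Emit:
{"name": "carry_out", "arguments": {"plan": [{"grip":0.55,"dp":[-0.006,-0.009,0.004],"rotation":[0.3,-0.2,0]},{"grip":0.55,"dp":[0,0,0.008],"rotation":[0,0,0]},{"grip":0.55,"dp":[0,0,0.004],"rotation":[0,0,0]},{"grip":0.55,"dp":[0,0,0],"rotation":[0,0,0]}]}}

```text
time_s: 20.12
tool_pos: [0.478, 0.2331, 0.0323]
tool_rot: [-179.9, 0.0, -1.1]
force: [0.0, 0.4, 0.2]
grip_width: 0.0665
```

Emit:
{"name": "carry_out", "arguments": {"plan": [{"grip":0.55,"dp":[0,0,0.003],"rotation":[0,0,0]},{"grip":0.55,"dp":[0,0,0.002],"rotation":[0,0,0]},{"grip":0.55,"dp":[0,0,0.001],"rotation":[0,0,0]},{"grip":0.55,"dp":[0,0,0],"rotation":[0,0,0]}]}}

```text
time_s: 20.45
tool_pos: [0.4798, 0.2338, 0.0278]
tool_rot: [-179.9, -0.2, -1.1]
force: [0.2, -0.1, -0.6]
grip_width: 0.067
```

Emit:
{"name": "carry_out", "arguments": {"plan": [{"grip":0.55,"dp":[0,0,0.001],"rotation":[0,0,0]},{"grip":0.55,"dp":[0,0,0.001],"rotation":[0,0,0]},{"grip":0.55,"dp":[0,0,0.001],"rotation":[0,0,0]}]}}

```text
time_s: 20.7
tool_pos: [0.4805, 0.2341, 0.0255]
tool_rot: [-179.8, -0.3, -1.1]
force: [-0.7, 0.0, -0.6]
grip_width: 0.0667
```

Emit:
{"name": "carry_out", "arguments": {"plan": [{"grip":0.55,"dp":[0,0,0.001],"rotation":[0,-0.3,0]},{"grip":0.55,"dp":[0,0,0.001],"rotation":[0,0,0]},{"grip":0.55,"dp":[0,0,0.001],"rotation":[0,0,0]}]}}

```text
time_s: 20.95
tool_pos: [0.4804, 0.2342, 0.0244]
tool_rot: [-180.0, 0.1, -1.1]
force: [-4.3, -2.8, 11.4]
grip_width: 0.0666
```

Emit:
{"name": "carry_out", "arguments": {"plan": [{"grip":0.1,"dp":[0,0,-0.0005],"rotation":[0,0,0]},{"grip":0,"dp":[0,0,0],"rotation":[0,0,0]},{"grip":0,"dp":[0,0,0],"rotation":[0,0,0]},{"grip":0,"dp":[0,0,0],"rotation":[0,0,0]},{"grip":0,"dp":[0,0,0],"rotation":[0,0,0]},{"grip":0,"dp":[0,0,0],"rotation":[0,0,0]}]}}

```text
time_s: 21.45
tool_pos: [0.481, 0.2344, 0.0251]
tool_rot: [-179.9, 0.1, -1.1]
force: [-0.2, -0.0, 0.1]
grip_width: 0.0866
```

Emit:
{"name": "carry_out", "arguments": {"plan": [{"grip":0,"dp":[0,0,-0.008],"rotation":[0,0,0]},{"grip":0,"dp":[0,0,-0.02],"rotation":[0,0,0]},{"grip":0,"dp":[0,0,-0.04],"rotation":[0,0,0]},{"grip":0,"dp":[0,0,-0.04],"rotation":[0,0,0]},{"grip":0,"dp":[0,0,-0.04],"rotation":[0,0,0]},{"grip":0,"dp":[0,0,-0.04],"rotation":[0,0,0]},{"grip":0,"dp":[0,0,-0.02],"rotation":[0,0,0]},{"grip":0,"dp":[0,0,0],"rotation":[0,0,0]}]}}

```text
time_s: 22.12
tool_pos: [0.478, 0.2345, 0.2426]
tool_rot: [180.0, 0.5, -0.8]
force: [0.6, -0.6, 0.4]
grip_width: 0.0871
```

```bash
python3 - <<'E'
from h import *
o=env.get_obs();im,p=snap('wrist','w4');sc,S=snap('scene','s4');sd,D=snap('side','d4')
o2=np.zeros((549,800,3),np.uint8);o2[:309,:400]=cv2.resize(sc[180:350,215:435],(400,309),interpolation=2);o2[:,400:]=cv2.resize(sd[130:370,215:390],(400,549),interpolation=2);o2[309:,:400]=cv2.resize(im,(400,240))
cv2.imwrite('pics/m4.png',o2[:,:,::-1]);print(o['tool_pos'],o['tool_rot'],o['grip_width'])
E
```

```text
[0.47804869 0.23449136 0.24264596] [179.99013      0.47981993  -0.83399341] 0.08706177934079722
```

View pics/m4.png

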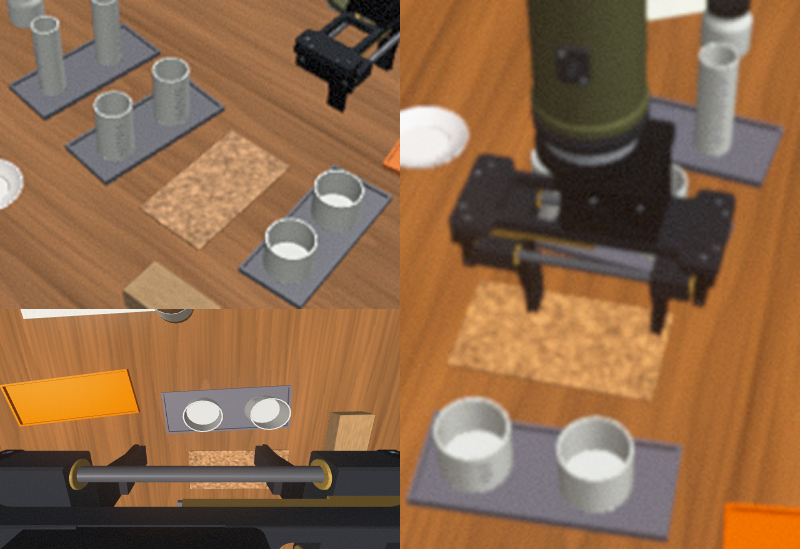

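All six cups stand upright in pairs in their trays, the board is empty, and the gripper is clear. I'm handing in.

```bash
python3 -c "
from cell import env
print(env.sign_off())"
```

```text
the job is handed in; nothing more can be done
None
```

I took the nest apart from the top and stood each cup in the near half of its own size's tray: tall, then middle, then wide. Each was lowered until the wrist felt contact (about 7 to 11 N) and only then released. The job was handed in at about 22 s of the 72 s allowed; the hand-in reports no verdict.

- **Final pictures:** the scene, side and wrist views together show two upright cups of the same size in each grey tray. The cork board was empty, and the row cups and the visible bystanders were where they started. The near tall cup was last seen from the side view, because the arm hid parts of it in the scene view.
- **Position check:** from the release positions and the measured tray centres, the tall and wide cups are within about 1 mm of their tray's centre line. By the same estimate the middle cup is within a few millimetres of its own. All three are about 44 mm toward the robot from the tray's middle.
- **Robot:** the gripper was open and about 24 cm above the table, touching nothing.
- **Disagreement:** the scene and side cameras differed by 2 to 6 mm on most points and up to 10 mm on the wide cup's rim. I settled the pick points with the wrist camera for the tall and wide cups. No check failed.

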